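# Fetch the imaging plate from under the case and load the reader

### The job

The thin blue-edged X-ray imaging plate lies under the green instrument case on the steel stand. Lift the case off, slide the plate out over the stand's open front edge so that you can grip it, and lay it flat on the reader's black bed between the orange guides with its far end up against the white housing. Then put the case back upright on the stand's floor, between the rims and lengthways; do not let the plate drop to the bench, and leave everything else where it stands.

Things in the scene. Friction and masses are not known exactly. Their poses are not given: they have to be found in the camera images.
- plate_c (a point): Centre of the thin rigid imaging plate, blue with a white top face, 120 long (own x) x 60 wide (own y) x 3 mm thick, about 40 g. It starts on the stand's floor, lengthways, under the case, its near end 20 to 45 mm inside the stand's open front edge. A fingertip pressed lightly on its top drags it along by friction. Ends and faces are interchangeable.
- case_c (a point): Green instrument case, a closed box 84 long (own x) x 46 wide (own y) x 50 mm high with a black seam, about 250 g; point at its centre (25 mm above its underside). At the start it stands upright on the plate, lengthways.
- stand_edge (a point): Middle of the fixed steel stand's open front edge, on top of its floor, 60 mm above the bench. Own x points from this edge into the stand, away from the robot; y across, z up. Floor 175 mm long, 76 wide between side rims 4 mm thick that rise 10 mm above it; a like rim at the far end, none at the front, where space is free down to the bench.
- reader_bed (a point): Middle of the front edge of the plate reader's black feed bed, on its top face, 60 mm above the bench. Own x points from this edge to the white housing, away from the robot; y across, z up. The bed is 80 mm long; orange guides 70 mm apart inside, 5 thick, 8 high, run along its sides from 10 behind the front edge to the housing. Space in front is free down to the bench.
- reader: Plate reader, fixed; origin on the bench under the point reader_bed, same axes. Its white housing (170 deep, 150 wide, 95 mm high) begins 80 mm behind the bed's front edge; its upright face is the stop and the black slot on it is not a real opening. With the plate's far end against it, the near end overhangs the bed by 40 mm.
- mat_top (a point): Centre of the top of a black rubber mat fixed on the bench, 150 (own x) x 100 mm (own y), its top 3 mm above the bench: a free spot where the case can be put down meanwhile.
- spray_c (a point): Bystander: green bottle, 56 across, 150 high (mm); point 75 mm above its underside. Leave it alone.
- jar_c (a point): Bystander: white jar with blue cap, 70 across, 80 high (mm); point 40 mm above its underside. Leave it alone.
- vial_c (a point): Bystander: small amber bottle, 40 across, 70 high (mm); point 35 mm above its underside. Leave it alone.
- dish_c (a point): Bystander: steel bowl, 90 across, 35 high (mm); point 18 mm above its underside. Leave it alone.
- cup_c (a point): Bystander: white cup, 70 across, 90 high (mm); point 45 mm above its underside. Leave it alone.
- brush_c (a point): Bystander: orange-handled flat brush lying down, up to 25 high (mm); point 10 mm above its underside. Leave it alone.
Mind the look-alikes: they are no part of the job. There is more than one size of the part that bears case_c; the job needs the largest. What is meant by the part that bears plate_c is not yellow, and is the smaller of those in its own colour.

How it is judged:
By the outcome, as a careful person would: the job done as asked, in the order asked, and still so for the second after the job is handed in, with the robot touching nothing.
It also fails if it takes over 72 s, if anything falls off the work surface, if the arm or the gripper's body presses on something with over 40 N, if the wrist force passes 120 N, or if a joint passes its speed limit or range.

### The arm

A 6-joint arm with a two-finger parallel gripper is mounted at the origin on the work surface. World frame = base frame: x ahead of the robot, y to its left, z up, the work surface at z = 0. Lengths are in m, angles in rad, forces in N, time in s.
With the tool pointing down it reaches from about 0.275 to 0.825 m from the base axis. Payload 5.2 kg.
Tool frame: the origin (TCP) lies on the centre line of the jaws, within the pads' length; the fingertips stand 25 mm ahead of it and the grasp point (between the pads) lies 6 mm ahead of it; z points along the fingers, y is the line along which they close (so a half turn about z gives the same grasp; the last joint's range is limited). The gripper opens to 93 mm and grips with 3 to 60 N. Pads are 15 mm wide; open, the fingers measure 128 mm over their backs; the gripper's body (75 mm by 188 mm) begins 65 mm behind the grasp point.
Start: joints at [-1.531, 0.259, 1.535, -0, 1.348, -0.203], TCP at [0.132, -0.534, 0.244] pointing down, gripper open.
Joint ranges: [-3.14, 3.14], [-0.91, 2.08], [0.19, 2.58], [-1.22, 4.36], [0.22, 2.71], [-3.12, 3.12]. Speed limits (rad/s): [2.57, 2.57, 3.14, 3.14, 3.14, 3.14].

### API

Orientations are given as [roll, pitch, yaw] about the fixed x, y, z axes, in that order (R = Rz(yaw) Ry(pitch) Rx(roll)).
In Python, from rig import manip, eoat, planner, readout, viewer, job gives the robot as it stands. Calls block until the motion is done:
- manip.move_ptp(position, orientation): joint-space move of the TCP to a pose.
- manip.move_l(position, attitude=None, feed=0.15): straight line of the TCP; attitude=None keeps the orientation; feed is the mean speed in m/s.
- manip.goto_joints(angles): joint-space move.
- eoat.command_gripper(opening, grip_force=None): opening from 0.0 (shut) to 1.0 (fully open); grip_force is the grip in N (None keeps the last); returns when the fingers have stopped.
- manip.sleep(seconds).
- planner.inverse_kinematics(position, orientation): joint angles nearest the present ones, or None.
- readout.observe(): the state.
- viewer.get_image(name): name is "side" or "top" or "wrist"; returns a dict with "color" (420x560x3 uint8, red, green, blue), "range_z" (420x560 float32, m along the optical axis (not along the pixel's ray), 0 where there is no reading), "camera_matrix" (3x3 intrinsics, pixels), "dist" ([k1, k2, p1, p2, k3] as OpenCV has them; the pictures are not rectified), "world_to_cam" (4x4, takes a point from world to camera coordinates). Camera axes: x right, y down, z forward; pixel columns grow to the right and rows downward; lengths in m; the calibration is good to about 2 mm. A picture is of the moment at which its call begins.
A pose or a line that the arm cannot do raises manip.IKError and nothing moves.
- job.sign_off(): hands the job in; it is judged then, once.
The state is a dict: "time": time; "joint_positions": joint angles; "qd": joint speeds; "joint_torque": joint torques, N m; "position": TCP position; "tcp_rot": TCP orientation; "force": force on the tool from outside, world axes, zero at the start; "ft_torque": the same for the moment, N m; "opening": opening from 0.0 (shut) to 1.0 (fully open); "gripper_force": force on a finger pad.
Only numpy, scipy, OpenCV 4.12 (cv2) and the standard library are available. Lean on these libraries where they do the work, as an engineer would, in place of code of your own. Each camera call takes 0.05 s, during which the arm holds its last target. There are 200 camera calls.

## Working session

There is one attempt and no reset: what is moved stays moved. The work goes in short steps, each a Python script; the robot and the scene stay as the last script left them, time stands still between calls to the robot, and variables do not carry over. Pictures are saved under pics/ and viewed, at most 10 in all, crops included, and the job is handed in when it is done.

```bash
ls; mkdir -p pics
python3 - <<'E'
from rig import manip, eoat, planner, readout, viewer, job
import cv2,numpy as np
for n in ("top","side"):
    d=viewer.get_image(n); cv2.imwrite(f"pics/{n}0.png",d["color"][:,:,::-1]); np.savez(f"pics/{n}0.npz",**d)
    print(n,np.round(d["camera_matrix"],1).tolist(),d["dist"],np.round(d["world_to_cam"],3).tolist())
s=readout.observe(); print(s)
E
```

```text
pics
top [[395.9, 0.0, 279.9], [0.0, 395.9, 208.6], [0.0, 0.0, 1.0]] [-0.08585923  0.          0.          0.          0.        ] [[0.013, -1.0, -0.008, 0.003], [-0.989, -0.012, -0.148, 0.586], [0.147, 0.01, -0.989, 1.075], [0.0, 0.0, 0.0, 1.0]]
side [[421.9, 0.0, 278.4], [0.0, 421.9, 206.7], [0.0, 0.0, 1.0]] [-0.07040586  0.          0.          0.          0.        ] [[0.984, -0.176, -0.011, -0.551], [-0.105, -0.534, -0.839, 0.118], [0.142, 0.827, -0.544, 1.212], [0.0, 0.0, 0.0, 1.0]]
{'time': 0.1, 'joint_positions': array([-1.53078733e+00,  2.59242486e-01,  1.53593272e+00, -1.55232243e-05,
        1.34802283e+00, -2.02843458e-01]), 'qd': array([ 2.29508279e-03, -2.57811506e-03, -1.53899173e-03, -2.07420716e-04,
        2.06881507e-03,  6.32205743e-05]), 'joint_torque': array([ 3.06603884e-03, -4.38206184e+01, -2.84643728e+01,  7.20849400e-02,
        3.61229992e-02, -4.86700344e-05]), 'position': array([ 0.13223617, -0.53341062,  0.24293212]), 'tcp_rot': array([-3.14001713e+00, -3.08589668e-04,  2.42855648e-01]), 'force': array([ 0.8457415 , -0.3790819 , -0.32234208]), 'ft_torque': array([ 0.03441216,  0.00751678, -0.02767349]), 'gripper_force': 0.0, 'opening': 1.0020291655761273}
```

View pics/top0.png

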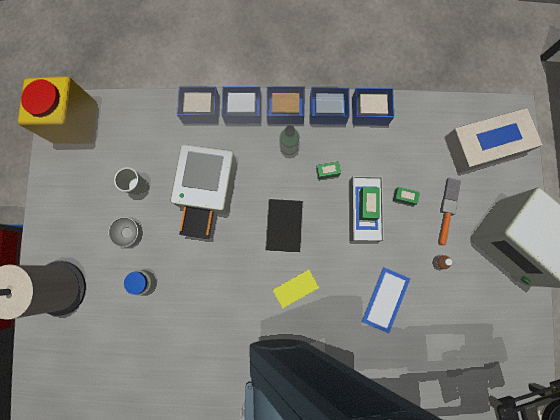

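View pics/side0.png

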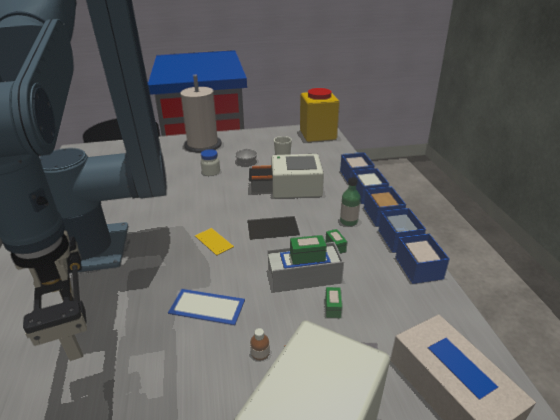

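Candidates (top view):
- **Plate:** blue and white under the case on the stand (366,205), a larger blue one on the bench (386,300), and a yellow one (296,289). I choose the one on the stand: it is the smaller of the blue pair.
- **Case:** green on the stand (371,203), with smaller ones at (328,170) and (406,195). I choose the one on the stand, which is the largest.

I'll check this choice with a close wrist view over the stand.

```bash
cat > h.py <<'E'
from rig import manip, eoat, planner, readout, viewer, job
import cv2,numpy as np
def cast(d,uv,z):
    """pixels -> world points on plane height z"""
    K=d["camera_matrix"];T=np.array(d["world_to_cam"],float)
    n=cv2.undistortPoints(np.float64(uv).reshape(-1,1,2),K,d["dist"]).reshape(-1,2)
    r=np.c_[n,np.ones(len(n))]@T[:3,:3]; c=-T[:3,:3].T@T[:3,3]
    return c+r*((z-c[2])/r[:,2])[:,None]
def proj(d,P):
    T=np.array(d["world_to_cam"],float); rv=cv2.Rodrigues(T[:3,:3])[0]
    return cv2.projectPoints(np.float64(P).reshape(-1,1,3),rv,T[:3,3],d["camera_matrix"],d["dist"])[0].reshape(-1,2)
def blobs(d,lo,hi,box=None,amin=30):
    hsv=cv2.cvtColor(d["color"],cv2.COLOR_RGB2HSV); m=cv2.inRange(hsv,np.array(lo),np.array(hi))
    if box: k=np.zeros_like(m); u0,v0,u1,v1=box; k[v0:v1,u0:u1]=255; m&=k
    c,_=cv2.findContours(m,cv2.RETR_EXTERNAL,cv2.CHAIN_APPROX_NONE)
    return sorted([x.reshape(-1,2) for x in c if cv2.contourArea(x)>amin],key=lambda x:-cv2.contourArea(x))
def rect(P):
    """min-area rectangle of world points: centre, long, short, angle of long side in (-pi/2,pi/2]"""
    b=cv2.boxPoints(cv2.minAreaRect(np.float32(P[:,:2]*1000)))/1000
    e=[b[1]-b[0],b[2]-b[1]]; L=[np.linalg.norm(x) for x in e]; i=int(np.argmax(L))
    a=np.arctan2(e[i][1],e[i][0]); a=(a+np.pi/2)%np.pi-np.pi/2
    return b.mean(0),max(L),min(L),a
def save(d,name,scale=1,box=None):
    im=d["color"][:,:,::-1]
    if box: im=im[box[1]:box[3],box[0]:box[2]]
    cv2.imwrite(f"pics/{name}.png",cv2.resize(im,None,fx=scale,fy=scale,interpolation=cv2.INTER_CUBIC))
E
python3 - <<'E'
from h import *
d=dict(np.load("pics/top0.npz"))
for nm,uv,z in [("stand",[[349,241],[382,243],[382,177],[352,177]],.07),("case",[[371,203]],.113),("reader",[[180,235],[209,238]],.06),("mat",[[284,225]],.003)]:
    print(nm,np.round(cast(d,uv,z),3).tolist())
g=blobs(d,(50,80,40),(85,255,255),(345,170,395,250))
print([ (cv2.contourArea(x),rect(cast(d,x,.113))) for x in g])
# stand & reader wrist views
for nm,p in (("stand",[.48,-.24,.40]),("reader",[.47,.215,.40])):
    manip.move_ptp(p,[np.pi,0,0]); w=viewer.get_image("wrist"); np.savez(f"pics/w_{nm}.npz",**w); save(w,"w_"+nm)
    print(nm,np.round(np.array(w["world_to_cam"]),3).tolist(),readout.observe()["time"])
E
```

```text
stand [[0.495, -0.18, 0.07], [0.49, -0.27, 0.07], [0.675, -0.275, 0.07], [0.674, -0.19, 0.07]]
case [[0.594, -0.232, 0.113]]
reader [[0.506, 0.287, 0.06], [0.499, 0.205, 0.06]]
mat [[0.544, -0.002, 0.003]]
[(463.5, (array([ 0.5948117, -0.230517 ], dtype=float32), np.float32(0.086069345), np.float32(0.044210117), np.float32(-0.06246233)))]
stand [[-0.0, -1.0, 0.0, -0.24], [-0.964, 0.0, 0.267, 0.391], [-0.267, -0.0, -0.964, 0.669], [0.0, 0.0, 0.0, 1.0]] 1.9083
reader [[-0.001, -1.0, 0.001, 0.214], [-0.964, 0.001, 0.266, 0.383], [-0.266, -0.001, -0.964, 0.667], [0.0, 0.0, 0.0, 1.0]] 3.625
```

View pics/w_stand.png

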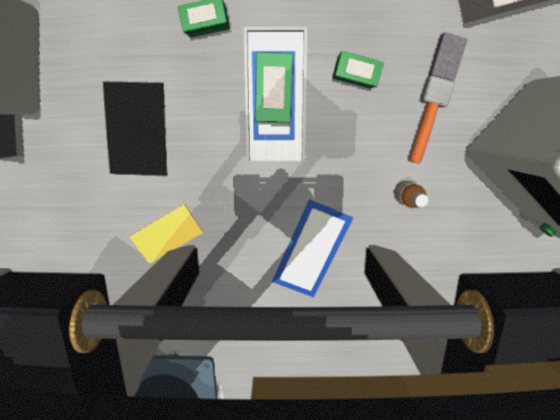

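View pics/w_reader.png

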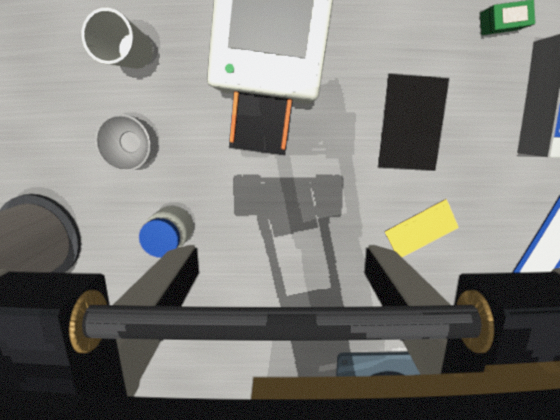

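The wrist views confirm the choice: the largest green case (274,82) is on the small blue plate (273,95), whose near end is at row 139. The stand front is at row 160. The reader bed front runs from (229,150) to (287,154), with the orange guides at (235,120) and (288,122).

Run:
```python
from h import *
w=dict(np.load("pics/w_stand.npz")); r=dict(np.load("pics/w_reader.npz"));t=dict(np.load("pics/top0.npz"))
c=np.round(cast(w,[[245.5,160],[303,161],[306,28],[245.5,28]],.07),4);print("stand corners",c.tolist())
for nm,d,box in (("w",w,(240,20,310,170)),("t",t,(345,170,395,250))):
  g=blobs(d,(45,80,30),(90,255,255),box)[0]
  # top face: use only z=.113 
  print(nm,"case",rect(cast(d,g,.113)))
  b=blobs(d,(100,120,60),(130,255,255),box,3); b=np.vstack(b); P=cast(d,b,.063); print("plate",rect(P))
for nm,d,box in (("w",r,(220,80,300,170)),("t",t,(170,200,225,245))):
  for o in blobs(d,(5,120,100),(20,255,255),box,10): print(nm,"guide",rect(cast(d,o,.068)))
print("bed front",np.round(cast(r,[[229.5,151],[286,154]],.06),4).tolist(), "housing bottom edge",np.round(cast(r,[[209,85],[320,98]],.095),4).tolist())
h=cv2.cvtColor(w["color"],cv2.COLOR_RGB2GRAY)
save(w,"crop_stand",5,(230,15,320,135+35))
for nm,d,box in (("w",w,(100,75,172,180)),("r",r,(370,65,455,175))):
  for m in blobs(d,(0,0,0),(180,255,50),box,300): print(nm,"mat",rect(cast(d,m,.003)))
```

```text
stand corners [[0.5031, -0.1888, 0.07], [0.5016, -0.272, 0.07], [0.6788, -0.2735, 0.07], [0.6789, -0.193, 0.07]]
w case (array([ 0.5981574 , -0.23080638], dtype=float32), np.float32(0.08293565), np.float32(0.04500678), np.float32(-0.034736395))
plate (array([ 0.59194994, -0.22917944], dtype=float32), np.float32(0.11604816), np.float32(0.057493612), np.float32(-0.0017540455))
t case (array([ 0.5949143, -0.2305234], dtype=float32), np.float32(0.086275086), np.float32(0.044210102), np.float32(-0.06246221))
plate (array([ 0.58941054, -0.2296116 ], dtype=float32), np.float32(0.11538084), np.float32(0.05868276), np.float32(0.010430455))
w guide (array([0.54438275, 0.20754638], dtype=float32), np.float32(0.07014459), np.float32(0.0071308473), np.float32(-0.13517272))
w guide (array([0.554646  , 0.28108782], dtype=float32), np.float32(0.07030944), np.float32(0.0060959565), np.float32(-0.13241053))
t guide (array([0.5425687 , 0.20589548], dtype=float32), np.float32(0.06772112), np.float32(0.007602513), np.float32(-0.13634825))
t guide (array([0.5514848 , 0.27997944], dtype=float32), np.float32(0.06527889), np.float32(0.004993566), np.float32(-0.15038526))
bed front [[0.5064, 0.2902, 0.06], [0.5018, 0.2071, 0.06]] housing bottom edge [[0.5951, 0.3084, 0.095], [0.5783, 0.1631, 0.095]]
w mat (array([ 0.5464177 , -0.00134555], dtype=float32), np.float32(0.1459822), np.float32(0.09665458), np.float32(-0.046689987))
r mat (array([5.4723835e-01, 4.5620929e-04], dtype=float32), np.float32(0.1459978), np.float32(0.09654489), np.float32(-0.045105577))
```

View pics/crop_stand.png

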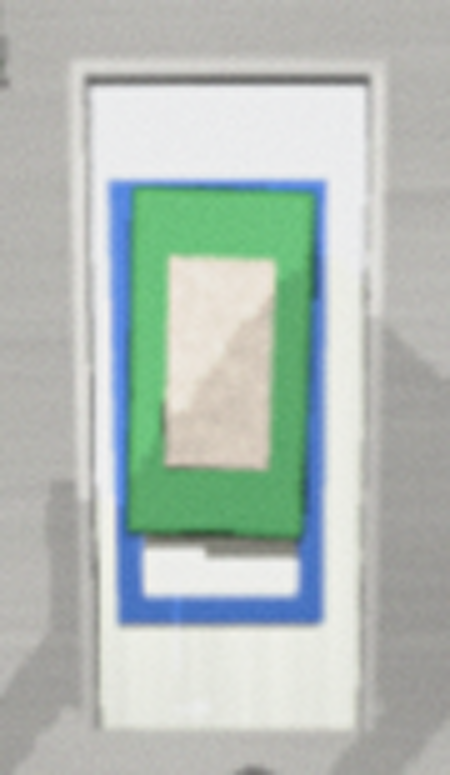

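The crop confirms it: the large case stands squarely on the small blue-edged plate, nearly aligned with the stand. Next I move the case to the mat.

```bash
cat >> h.py <<'E'
pi=np.pi
def D(yaw): return [pi,0,yaw]
def st(): 
    s=readout.observe(); print("t%.1f"%s["time"],"pos",np.round(s["position"],4),"F",np.round(s["force"],2),"op %.3f gf %.1f"%(s["opening"],s["gripper_force"])); return s
E
python3 - <<'E'
from h import *
w=dict(np.load("pics/w_stand.npz"));print(cast(w,[[275.6,161],[275.7,27.6]],.07), cast(w,[[249.4,161],[302.4,161]],.06))
y=-.035; c=[.597,-.2307]
manip.move_ptp([*c,.20],D(y)); st()
manip.move_l([*c,.103],feed=.2); st()
eoat.command_gripper(0.3,25); st()
manip.move_l([*c,.19],feed=.2); st()
manip.move_ptp([.547,0,.13],D(-.046)); st()
manip.move_l([.547,0,.045],feed=.12); s=st()
eoat.command_gripper(.75); st()
manip.move_l([.547,0,.16],feed=.25)
manip.move_ptp([.45,-.23,.33],D(0))
d=viewer.get_image("wrist"); save(d,"w2"); np.savez("pics/w2.npz",**d)
for b in blobs(d,(100,120,60),(130,255,255),None,100): print(b.mean(0),rect(cast(d,b,.063)))
st()
E
```

```text
[[ 0.50155275 -0.23235073  0.07      ]
 [ 0.67917137 -0.23320828  0.07      ]] [[ 0.50046548 -0.19340107  0.06      ]
 [ 0.50041639 -0.27182285  0.06      ]]
t5.5 pos [ 0.5976 -0.2296  0.2008] F [0.56 0.22 0.19] op 1.002 gf 0.0
t6.1 pos [ 0.5978 -0.2305  0.1041] F [0.66 0.34 0.74] op 1.001 gf 0.0
t6.9 pos [ 0.597  -0.2308  0.103 ] F [-0.92  0.14  0.58] op 0.497 gf 25.0
t7.5 pos [ 0.5964 -0.2303  0.1889] F [-0.94  0.11 -2.9 ] op 0.498 gf 25.0
t8.4 pos [ 0.5479 -0.001   0.1301] F [ 0.69 -0.88 -2.25] op 0.493 gf 25.0
t9.3 pos [ 5.477e-01 -5.000e-04  4.550e-02] F [ 0.27  0.7  -1.4 ] op 0.492 gf 25.0
t9.9 pos [0.547  0.     0.0451] F [-0.14  0.16 -0.37] op 0.754 gf 0.0
[282.00977199  62.98371336] (array([ 0.5918816 , -0.22935241], dtype=float32), np.float32(0.118845865), np.float32(0.057876304), np.float32(0.0029655695))
[323.152 247.802] (array([ 0.35944128, -0.28635404], dtype=float32), np.float32(0.14573829), np.float32(0.074451916), np.float32(-0.39493668))
t11.7 pos [ 0.4501 -0.2289  0.3285] F [ 0.18 -0.26 -0.4 ] op 0.747 gf 0.0
```

View pics/w2.png

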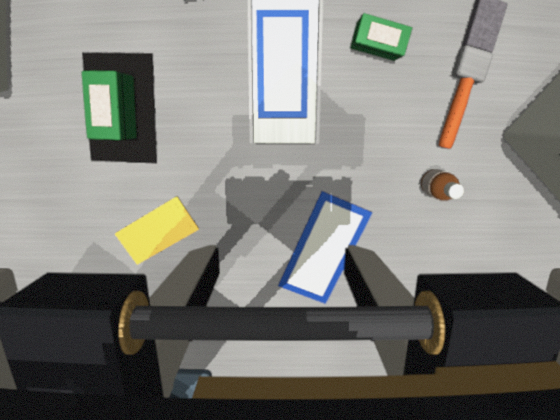

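The case is upright on the mat (103,104), and the plate lies free on the stand floor (282,63) with its near end about 31 mm inside the edge. Next I press lightly and drag it.

```bash
cat > slide.py <<'E'
from h import *
def press(x,y,f,yaw=0,z0=.092,zmin=.083):
    manip.move_l([x,y,z0],feed=.15); manip.sleep(.15); b=readout.observe()["force"][2]; z=z0
    while z>zmin:
        z-=.0005; manip.move_l([x,y,z],feed=.02); F=readout.observe()["force"][2]-b
        if F>f: break
    print("press z",z,"F",F); return z
E
python3 - <<'E'
from slide import *
eoat.command_gripper(0)
x,y=.612,-.2294
manip.move_ptp([x,y,.12],D(0))
z=press(x,y,3.5); st()
manip.move_l([x-.04,y,z],feed=.05); st()
manip.move_l([x-.076,y,z],feed=.05); st()
manip.move_l([x-.076,y,.12],feed=.2)
manip.move_ptp([.42,-.23,.33],D(0))
d=viewer.get_image("wrist"); save(d,"w3"); np.savez("pics/w3.npz",**d)
for b in blobs(d,(100,120,60),(130,255,255),None,100): print(b.mean(0),rect(cast(d,b,.063)))
st()
E
```

```text
press z 0.0875 F 5.0809684596114755
t16.6 pos [ 0.612  -0.2294  0.0883] F [-2.31  1.13  5.27] op 0.008 gf 3.0
t17.6 pos [ 0.5719 -0.2299  0.0883] F [0.95 0.44 6.4 ] op 0.007 gf 3.4
t18.5 pos [ 0.5359 -0.2299  0.0883] F [1.37 0.29 7.17] op 0.005 gf 3.5
[281.88175676 103.15878378] (array([ 0.5161737 , -0.22990018], dtype=float32), np.float32(0.11714647), np.float32(0.058570985), np.float32(0.00039863586))
[332.77974684 215.31139241] (array([ 0.3635956, -0.2888558], dtype=float32), np.float32(0.1288878), np.float32(0.0727474), np.float32(-0.39287388))
t19.8 pos [ 0.4199 -0.2297  0.3278] F [-0.42  0.3  -0.15] op 0.008 gf 0.0
```

The plate slid straight, and its near end now overhangs by about 45 mm. Next I grip it across its width at the overhang.

Run:
```python
from h import *
x,y=.475,-.23
eoat.command_gripper(.95)
manip.move_ptp([x,y,.15],D(0))
manip.move_l([x,y,.0675],feed=.15); manip.sleep(.1); st()
eoat.command_gripper(.5,25); st()
manip.move_l([x,y,.10],feed=.06); st()
manip.move_l([x,y,.17],feed=.15); manip.sleep(.1); st()
d=viewer.get_image("wrist"); np.savez("pics/w4.npz",**d)
s=viewer.get_image("side"); np.savez("pics/s4.npz",**s)
a=d["color"]; b=cv2.resize(s["color"][200:360,200:400],(525,420)); d["color"]=np.hstack([a,b]); save(d,"w4",.72)
for b in blobs(dict(np.load("pics/w4.npz")),(100,120,60),(130,255,255),None,100): print(b.mean(0),rect(cast(d,b,.166)))
```

```text
t22.8 pos [ 0.476  -0.2308  0.0691] F [-0.51  0.57 -0.65] op 0.950 gf 0.0
t23.4 pos [ 0.4751 -0.23    0.0675] F [0.01 0.02 0.33] op 0.634 gf 25.0
t24.1 pos [ 0.4749 -0.2299  0.1001] F [ 0.43  0.08 -0.15] op 0.639 gf 25.0
t24.8 pos [ 0.4742 -0.2294  0.1685] F [ 0.69  0.73 -0.63] op 0.637 gf 25.0
[281.08672087 180.70189702] (array([ 0.51761216, -0.2291494 ], dtype=float32), np.float32(0.11332933), np.float32(0.058995817), np.float32(0.00037050247))
[292.39669421 362.29752066] (array([ 0.4275375 , -0.23399141], dtype=float32), np.float32(0.025283098), np.float32(0.016612552), np.float32(0.23064351))
[388.72       270.14666667] (array([ 0.48039216, -0.28096837], dtype=float32), np.float32(0.019132096), np.float32(0.0051261056), np.float32(1.173113))
[353.95652174 362.05797101] (array([ 0.4264753, -0.2687813], dtype=float32), np.float32(0.021982161), np.float32(0.004403377), np.float32(-0.39408052))
```

View pics/w4.png

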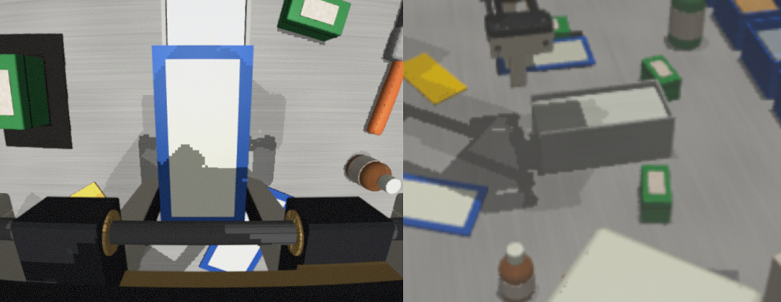

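The plate is held level between the fingers, with the stand's white floor free behind it. Next I carry it to a hover in front of the reader and measure.

```bash
cat >> h.py <<'E'
B=np.array([.505,.250]); YR=-.135; U=np.array([np.cos(YR),np.sin(YR)]); V=np.array([-U[1],U[0]])
def rd(s,z,l=0): return [*(B+s*U+l*V),z]
def loc(p): q=np.asarray(p)[:2]-B; return np.round([q@U,q@V],4)
E
python3 - <<'E'
from h import *
manip.move_ptp(rd(-.07,.16),D(YR))
manip.move_l(rd(-.05,.105),feed=.12); manip.sleep(.1); s=st()
print("tcp loc",loc(s["position"]))
for n in ("wrist","top"):
    d=viewer.get_image(n); np.savez(f"pics/{n}5.npz",**d)
    for b in blobs(d,(100,120,60),(130,255,255),None if n=="wrist" else (150,150,250,300),60):
        r=rect(cast(d,b,.1)); print(n,"plate",b.mean(0),r,loc(r[0]))
    for o in blobs(d,(5,120,100),(20,255,255),None if n=="wrist" else (160,180,230,260),8): 
        r=rect(cast(d,o,.068)); print(n,"guide",o.mean(0),r,loc(r[0]))
    if n=="wrist":
        # tilt: depth of plate's white face along its length
        pts=np.array([[s["position"][0]+k*U[0],s["position"][1]+k*U[1],.1] for k in (.02,.04,.06,.08,.095)])
        uv=np.round(proj(d,pts)).astype(int); T=np.array(d["world_to_cam"]); K=d["camera_matrix"]
        for (u,v) in uv:
            Z=np.median(d["range_z"][v-1:v+2,u-1:u+2]); n2=cv2.undistortPoints(np.float64([[[u,v]]]),K,d["dist"]).ravel()
            print("z",np.round(T[:3,:3].T@(np.array([*n2,1])*Z-T[:3,3]),4))
        save(d,"w5")
E
```

```text
t27.4 pos [0.4559 0.2568 0.1058] F [-0.21  0.29  0.17] op 0.635 gf 25.0
tcp loc [-0.0496  0.0002]
wrist plate [281.19674355 180.20759837] (array([0.4984595, 0.2516323], dtype=float32), np.float32(0.116286434), np.float32(0.060988583), np.float32(-0.13355649)) [-0.0067  0.0007]
wrist guide [353.51724138  82.55517241] (array([0.54488033, 0.20789655], dtype=float32), np.float32(0.06986225), np.float32(0.005792919), np.float32(-0.137254)) [ 0.0452 -0.0364]
wrist guide [208.51369863  82.56164384] (array([0.5548549 , 0.28157786], dtype=float32), np.float32(0.06988611), np.float32(0.0056952876), np.float32(-0.13246882)) [0.0452 0.038 ]
wrist guide [145.47191011 318.88764045] (array([0.42273602, 0.35023654], dtype=float32), np.float32(0.029739005), np.float32(0.004041441), np.float32(-0.42450202)) [-0.095   0.0883]
wrist guide [418.79487179 332.        ] (array([0.3892155 , 0.17540573], dtype=float32), np.float32(0.011019664), np.float32(0.0026777724), np.float32(0.001734972)) [-0.1047 -0.0895]
z [0.4761 0.2542 0.1009]
z [0.4957 0.2515 0.1013]
z [0.5153 0.2489 0.1009]
z [0.535  0.2462 0.1008]
z [0.5498 0.2443 0.1   ]
top plate [192.07438017 225.40495868] (array([0.52361846, 0.24538198], dtype=float32), np.float32(0.06020076), np.float32(0.059793983), np.float32(-0.15188909)) [ 0.0191 -0.0021]
top guide [208.72 222.48] (array([0.5425687 , 0.20589548], dtype=float32), np.float32(0.06772112), np.float32(0.007602513), np.float32(-0.13634825)) [ 0.0432 -0.0386]
top guide [184.05555556 210.5       ] (array([0.5737423 , 0.27632582], dtype=float32), np.float32(0.024791451), np.float32(0.0055520404), np.float32(-0.14956594)) [0.0646 0.0353]
```

View pics/w5.png

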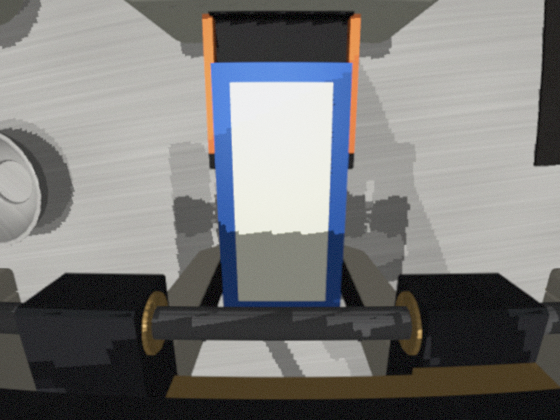

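The plate is level and centred between the guides (208,82) and (353,82). I lower it, slide it forward until it touches the housing, then release.

Run:
```python
from h import *
manip.move_l(rd(-.034,.085),feed=.08)
manip.move_l(rd(-.034,.069),feed=.05); manip.sleep(.2); b=readout.observe()["force"][:2]@U; st()
s=-.034
while s<-.016:
    s+=.001; manip.move_l(rd(s,.069),feed=.04); f=b-readout.observe()["force"][:2]@U
    if f>3: break
print("contact s",s,"f",f)
if f>3:
    manip.move_l(rd(s,.0675),feed=.02); st()
    eoat.command_gripper(.78); st()
    manip.move_l(rd(s,.15),feed=.15)
    manip.move_ptp(rd(-.09,.22),D(YR)); st()
    for n in ("wrist","top"):
        d=viewer.get_image(n); np.savez(f"pics/{n}6.npz",**d)
        for q in blobs(d,(100,120,60),(130,255,255),None if n=="wrist" else (150,150,250,300),60):
            r=rect(cast(d,q,.063)); print(n,"plate",q.mean(0),r,loc(r[0]))
        if n=="wrist": save(d,"w6")
```

```text
t28.6 pos [0.4714 0.2546 0.0692] F [-0.01  0.38 -0.44] op 0.633 gf 25.0
contact s -0.01899999999999999 f 4.606835591713055
t32.6 pos [0.4849 0.2527 0.0673] F [-5.35  2.51  1.38] op 0.635 gf 25.0
t33.1 pos [0.4865 0.2525 0.0676] F [-0.17  0.03  0.25] op 0.781 gf 0.0
t34.3 pos [0.4156 0.2622 0.2195] F [ 0.97 -0.59  0.35] op 0.781 gf 0.0
wrist plate [281.46172249  77.68181818] (array([0.5250135, 0.2475713], dtype=float32), np.float32(0.118744835), np.float32(0.061191928), np.float32(-0.13329935)) [0.0202 0.0003]
wrist plate [142.43930636 262.62427746] (array([0.37737966, 0.40942395], dtype=float32), np.float32(0.063394606), np.float32(0.053407434), np.float32(-0.87620616)) [-0.1479  0.1408]
top plate [194.52419355 229.52419355] (array([0.5219358 , 0.24599665], dtype=float32), np.float32(0.11865426), np.float32(0.061432254), np.float32(-0.1286639)) [ 0.0173 -0.0017]
```

View pics/w6.png

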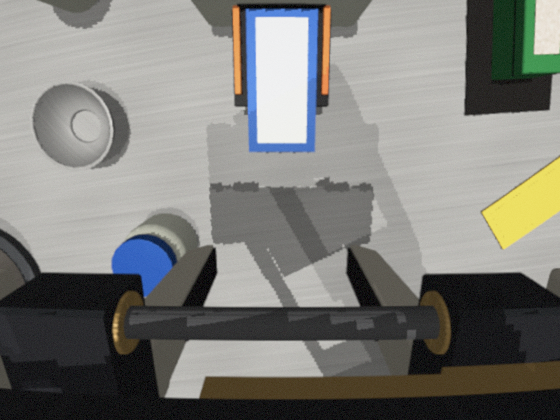

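The plate lies between the guides with its far end against the housing (290,8) and overhangs the bed front as expected. Next I return the case.

Run:
```python
from h import *
manip.move_ptp([.547,0,.13],D(-.046))
manip.move_l([.547,0,.045],feed=.15)
eoat.command_gripper(.3,25); st()
manip.move_l([.547,0,.19],feed=.2); st()
manip.move_ptp([.59,-.2325,.17],D(-.006))
manip.move_l([.59,-.2325,.115],feed=.12)
manip.move_l([.59,-.2325,.1015],feed=.05); manip.sleep(.15); st()
manip.move_l([.59,-.2325,.1005],feed=.05); manip.sleep(.1); st()
eoat.command_gripper(.72); st()
manip.move_l([.59,-.2325,.2],feed=.2)
manip.move_ptp([.45,-.15,.38],D(0)); st()
d=viewer.get_image("wrist"); t=viewer.get_image("top"); s=viewer.get_image("side")
d["color"]=np.hstack([d["color"][:250,100:400],cv2.resize(s["color"][120:320,180:380],(250,250)),cv2.resize(t["color"][130:270,150:400],(446,250))]); save(d,"w7",.8)
```

```text
t36.8 pos [ 5.473e-01 -1.000e-04  4.550e-02] F [-1.54 -0.17  4.73] op 0.492 gf 25.0
t37.7 pos [5.460e-01 2.000e-04 1.886e-01] F [-0.36 -0.19 -3.22] op 0.493 gf 25.0
t39.8 pos [ 0.5907 -0.2329  0.1021] F [1.62 0.22 2.29] op 0.493 gf 25.0
t40.2 pos [ 0.5907 -0.2329  0.1021] F [-0.67  0.86  9.97] op 0.494 gf 25.0
t40.8 pos [ 0.5899 -0.2324  0.1002] F [ 0.01 -0.09 -0.28] op 0.719 gf 0.0
t42.4 pos [ 0.4502 -0.1502  0.3784] F [ 0.24 -0.06 -0.96] op 0.717 gf 0.0
```

View pics/w7.png

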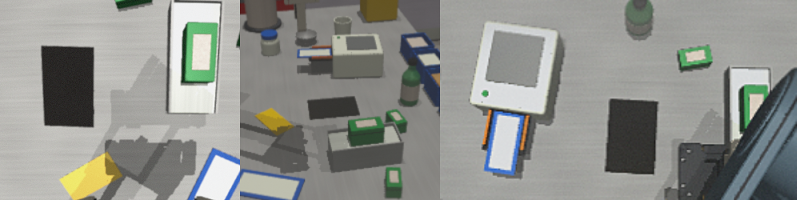

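The case stands upright and lengthways between the rims (200,52 in the left panel). The plate is seated in the reader (505,140 in the right panel), and the bystanders have not moved.

```bash
python3 -c "
from h import *
print(job.sign_off())"
```

```text
the job is handed in; nothing more can be done
None
```

The job is handed in (no verdict came back): the plate lies flat on the reader bed between the guides against the housing, the case is back upright and lengthways on the stand floor between the rims, and the robot's clock read about 42 s.

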